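# Find the thread hand of the softener cap and hold the cap over the pan

### The job

Take the blue screw cap off the white water softener. It is a quarter-turn cap whose thread may be right- or left-handed and you cannot tell by looking: try to loosen it one way and, if it stops almost at once, turn it the other way until it is free. Lift it straight off and finish while holding it in the gripper, level, clear above the middle of the square steel pan; do not put it down, and leave the pan and the other things where they stand.

Things in the scene. Friction and masses are not known exactly. Their poses are not given: they have to be found in the camera images.
- softener: Countertop water softener, fixed to the table, left or right of the robot (the pan on the other side): white round tank 136 mm in diameter, dome 98 mm high, grey filler neck in the middle of the top; behind (own +x, 100 mm off) a grey valve head 56 x 64 mm, 132 mm high, with brass hose connectors. Origin: tank axis at table height; z up.
- neck (a point): Middle of the filler neck's flange (54 mm in diameter, 115 mm above the table), on which the cap sits. Two tabs of the neck hold the cap's lugs. Unlocked, the cap must rise 20 mm to clear the neck. In the wrong direction the cap meets a hard stop after 4 to 15 degrees; in the right one it comes free from 60 degrees on and meets a hard stop at about 90.
- cap: Blue ribbed hollow round cap on the neck, 46 to 48 mm in diameter, 34 mm high, about 60 g, white mark on top along its +x. Origin: centre of its underside (115 mm up when seated), z up. Turns with little friction, but cannot be pulled off while locked. The loosening direction, clockwise or anticlockwise, differs from start to start. At first its x axis is within 4 degrees of the softener's.
- pan: Loose square-ish steel food pan, 163 x 177 mm over the rim, 70 mm high, 0.45 kg, open at the top. Origin: centre of its underside, z up.
- spice_jar: Bystander: round spice jar with a red lid, 44 mm in diameter, 105 mm high, loose. Origin: centre of its underside.
- mill: Bystander: grey pepper mill, 44 mm in diameter, 90 mm high, loose. Origin: centre of its underside.
- glass: Bystander: dark green plastic tumbler, 80 mm in diameter, 112 mm high, loose and light. Origin: centre of its underside.
Mind the look-alikes: they are no part of the job. There is more than one size of the cap; the one meant has the size given above.

How it is judged:
On the way, in this order (a step that is already met when the one before it is completed fails the run):
1. the cap, still on the neck, is turned at least 40 degrees from where it was locked (angle between the x axis of cap and the x axis of softener, either way round above 0.7 rad and z of cap in the frame of softener between 0.105 and 0.135 m and horizontal distance between cap and softener below 0.008 m), for 0.05 s.
2. the cap is lifted off the neck in the gripper (z of cap in the frame of softener above 0.138 m and contact force between cap and the fingers above 1 N), for 0.1 s.
At the end, for the whole second after the job is handed in: The gripper holds the cap, still and level (within 20 degrees), centred within 50 mm of the pan's middle, its underside at least 20 mm above the pan's rim, touching neither pan nor softener; the pan stands flat within 40 mm of where it was (horizontal distance between cap and pan below 0.05 m and height (world z) of cap above 0.09 m and angle between cap's own z axis and vertical below 0.35 rad and linear speed of cap below 0.05 m/s and contact force between cap and the fingers above 1 N and contact force between cap and pan below 0.1 N and contact force between cap and softener below 0.1 N and distance of pan from where it was at the start of the episode below 0.04 m and angle between pan's own z axis and vertical below 0.1 rad); the arm keeps its last pose, push and grip.
It fails at once if the spice jar is knocked over or shoved more than 40 mm (distance of spice_jar from where it was at the start of the episode above 0.04 m or angle between spice_jar's own z axis and vertical above 0.4 rad).
It fails at once if the mill is knocked over or shoved more than 40 mm (distance of mill from where it was at the start of the episode above 0.04 m or angle between mill's own z axis and vertical above 0.4 rad).
It fails at once if the glass is knocked over or shoved more than 40 mm (distance of glass from where it was at the start of the episode above 0.04 m or angle between glass's own z axis and vertical above 0.4 rad).
It fails at once if the pan is shoved more than 40 mm (distance of pan from where it was at the start of the episode above 0.04 m).
It also fails if it takes over 42 s, if anything falls off the work surface, if the arm or the gripper's body presses on something with over 40 N, if the wrist force passes 120 N, or if a joint passes its speed limit or range.

### The arm

A 6-joint arm with a two-finger parallel gripper is mounted at the origin on a cart in front of the work surface, level with it; the furniture and walls round the work are solid. World frame = base frame: x ahead of the robot, y to its left, z up, the work surface at z = 0. Lengths are in m, angles in rad, forces in N, time in s.
With the tool pointing down it reaches from about 0.275 to 0.975 m from the base axis. Payload 8.4 kg.
Tool frame: the origin (TCP) lies midway between the tips of the shut fingers; the grasp point (between the pads) lies 19 mm behind it; z points along the fingers, y is the line along which they close (so a half turn about z gives the same grasp; the last joint's range is limited). The gripper opens to 92 mm and grips with 3 to 60 N. Pads are 20 mm wide; open, the fingers measure 128 mm over their backs; the gripper's body (75 mm by 189 mm) begins 69 mm behind the grasp point.
Start: joints at [-1.288, 0.353, 1.633, -0, 1.155, -0.002], TCP at [0.176, -0.6, 0.215] pointing down, gripper open.
Joint ranges: [-2.63, 2.63], [-0.92, 2.1], [0.06, 2.66], [-1.3, 4.44], [0, 2.69], [-3.02, 3.02]. Speed limits (rad/s): [2.22, 2.22, 2.79, 3.14, 3.14, 3.14].

### API

Orientations are given as a rotation vector (axis times angle).
In Python, from workcell import bot gives the robot as it stands. The module is installed in compiled form; this text tells all that it offers.
- The arm moves only by the tool carry_out, never from a script. Its argument "moves" is a list of rows, each a list of 3 entries, a list of its own where there are three numbers: the shift along the tool's x, y, z in units of 50 mm (1.0 is 50 mm), then the turn about the tool's z in rad, then the finger opening in mm, from 0 to 91.9. A call has 1 to 20 rows; each row shifts and turns the commanded pose from where the row before left it, along the tool's axes as they then stand; what a row does not reach is not made up. A row lasts 1/8 s, in which the tool goes at most 62.5 mm and 10.7 degrees, less where a joint would pass 70% of its speed; a pose out of reach is approached as far as the arm can. A call is refused whole if a number of a shift passes 1 or a number of a turn 0.188, either way. A call with a gripper value outside its range is refused whole. The fingers move at their own pace and stop on an object; the grip force is fixed at half the most. Time passes only in rows, so rows that do not move let the fingers close. It gives the time, the measured TCP pose, the force, the opening and the grip force at its end, in the units of the state.
- bot.get_obs(): the state, without advancing time (a new reading comes with each control period).
- bot.capture(name): name is "side" or "top" or "wrist"; returns the picture (420x560x3 uint8, red, green, blue); there is no depth.
- bot.camera_info(name): a dict with "fovy" (degrees; the focal length in pixels is half the picture's height over the tangent of half this angle, whatever the lens; pixels are square), "cx", "cy" (the principal point, pixels), "k1" (the pictures are not rectified: a ray, as slopes to the right and down, at radius r is drawn at 1 + k1 r^2 times it, then the intrinsics apply), "R" (3x3) and "t" (3): a world point X has camera coordinates R X + t; the wrist camera has in their place "tool_from_camera" (4x4, takes a point from camera to tool coordinates, whose origin is the TCP and whose axes are the flange's). Camera axes: x right, y down, z forward; pixel columns grow to the right and rows downward; lengths in m; the calibration is good to about 2 mm. A picture is of the moment at which its call begins: read the wrist's pose just before it. camera_info takes no time and is no camera call.
- bot.close_job(): hands the job in; it is judged then, once.
The state is a dict: "time_s": time; "qpos": joint angles; "dq": joint speeds; "joint_efforts": joint torques, N m; "ee_pos": TCP position; "orientation": TCP orientation; "contact_force": force on the tool from outside, world axes, zero at the start; "wrist_torque": the same for the moment, N m; "opening": opening from 0.0 (shut) to 1.0 (fully open); "finger_force": force on a finger pad.
Only numpy, scipy, OpenCV 4.12 (cv2) and the standard library are available. Lean on these libraries where they do the work, as an engineer would, in place of code of your own. Each camera call takes 0.05 s, during which the arm holds its last target. There are 200 camera calls.

## Working session

There is one attempt and no reset: what is moved stays moved. The work goes in short steps, Python scripts to look and compute and a tool call to move; the robot and the scene stay as the last step left them, time stands still between calls to the robot, and variables do not carry over. Pictures are saved under pics/ and viewed, at most 10 in all, crops included, and the job is handed in when it is done.

Besides the shell and the picture viewer there is one more tool, called after "Emit:" in YAML: its name, and indented under it one key for each argument. carry_out: Moves the arm, as the interface text tells. Its arguments: {"type":"object","properties":{"moves":{"type":"array","items":{"type":"array"}}},"required":["moves"]}

```bash
mkdir -p pics; python3 - <<'E'
from workcell import bot
import cv2,numpy as np
o=bot.get_obs();print(o['time_s'],o['ee_pos'],o['orientation'],o['opening'])
for n in("top","side"):
    im=bot.capture(n);cv2.imwrite(f"pics/{n}0.png",im[:,:,::-1]);c=bot.camera_info(n);print(n,c)
print(bot.camera_info("wrist"))
E
```

```text
0.0 [ 0.1754429  -0.59937028  0.21388396] [-3.10849319e+00 -4.45679517e-01  3.31721334e-04] 0.9986099581844803
top {'fovy': 48.84734758871036, 'cx': 279.5969223957407, 'cy': 209.96819514953083, 'k1': -0.07023763155632462, 'R': array([[-0.02609901, -0.99954085,  0.01539272],
       [-0.98317597,  0.02288092, -0.18122218],
       [ 0.18078678, -0.01986347, -0.98332171]]), 't': array([0.06161464, 0.69157683, 1.32391835])}
side {'fovy': 57.9984824015881, 'cx': 278.1389588241499, 'cy': 213.68293033876859, 'k1': -0.021214603026265332, 'R': array([[-0.99335065, -0.11426402,  0.01407895],
       [-0.07677868,  0.56636726, -0.8205688 ],
       [ 0.08578763, -0.81619352, -0.57137433]]), 't': array([0.66233216, 0.09984874, 1.16872247])}
{'fovy': 64.67821568492627, 'cx': 281.0689984053778, 'cy': 210.37734397696897, 'k1': 0.011370393790610759, 'tool_from_camera': array([[ 2.31326530e-04, -9.55276717e-01, -2.95713275e-01,
         8.37374914e-02],
       [ 9.99999344e-01, -1.10738079e-04,  1.13999578e-03,
        -4.24599155e-04],
       [-1.12175815e-03, -2.95713345e-01,  9.55276064e-01,
        -1.69192189e-01],
       [ 0.00000000e+00,  0.00000000e+00,  0.00000000e+00,
         1.00000000e+00]])}
```

View pics/top0.png

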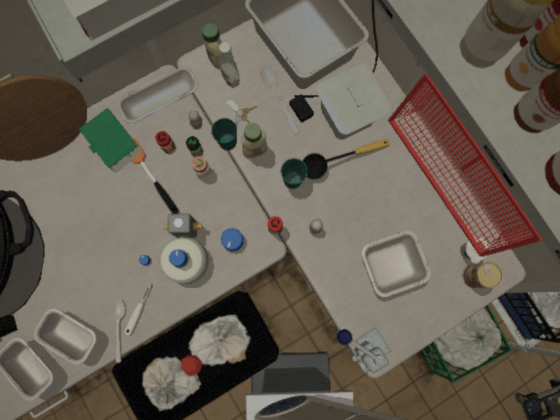

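View pics/side0.png

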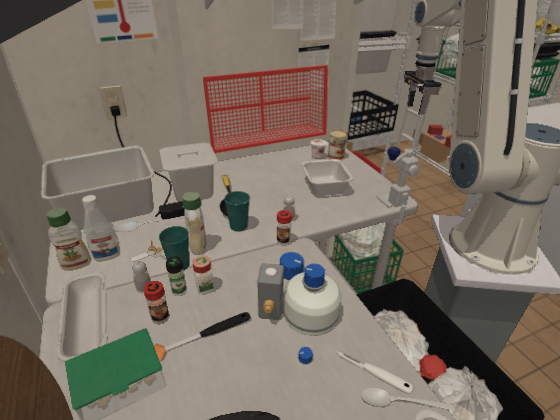

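The top view shows the softener tank at about (184,260) with the cap at (178,258). The valve head is at (179,222), the pan at (396,263), a jar at (275,225) and a mill at (316,226). The side view shows the cap at (314,275) and the pan at (327,177). I'll zoom in on the cap and pan in both views.

```bash
python3 - <<'E'
import cv2,numpy as np
t=cv2.imread("pics/top0.png");s=cv2.imread("pics/side0.png")
def crop(im,x,y):
    c=cv2.resize(im[y:y+75,x:x+100],(400,300),interpolation=cv2.INTER_CUBIC)
    for k in range(0,100,20): cv2.putText(c,str(x+k),(k*4,8),0,.3,(0,0,255));cv2.line(c,(k*4,0),(k*4,300),(0,0,255) if 0 else (90,90,90),1)
    for k in range(0,75,15): cv2.putText(c,str(y+k),(0,k*4+8),0,.3,(0,0,255));cv2.line(c,(0,k*4),(400,k*4),(90,90,90),1)
    return c
cv2.imwrite("pics/crops.png",np.vstack([np.hstack([crop(t,130,210),crop(t,346,226)]),np.hstack([crop(s,255,250),crop(s,280,140)])]))
for im,(a,b,c,d) in((t,(160,200,240,275)),(s,(303,327,262,288))):
    h=cv2.cvtColor(im,cv2.COLOR_BGR2HSV)[c:d,a:b];m=((abs(h[...,0].astype(int)-110)<14)&(h[...,1]>110)&(h[...,2]>50)).astype(np.uint8)
    n,l,st,ce=cv2.connectedComponentsWithStats(m)
    for i in range(1,n):
        if st[i,4]>30:print(st[i]+[a,c,0,0,0],ce[i]+[a,c])
E
```

```text
[170 250  17  16 199] [177.93467337 258.18090452]
[304 264  21  24 390] [314.01794872 275.48717949]
```

View pics/crops.png

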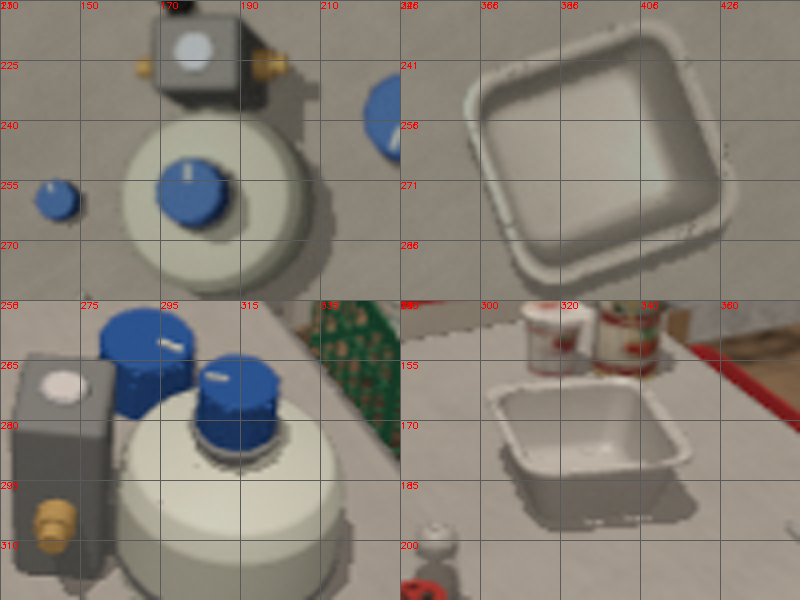

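The crops put the cap's top disc at about (177.7,257.7) in the top view and (314.5,270.7) in the side view. The middle of the pan rim is at (396,264) and (326.7,171.5).

```bash
cat >geo.py <<'E'
import numpy as np,cv2
from workcell import bot
from scipy.spatial.transform import Rotation as Ro
def ray(n,p,obs=None):
    c=bot.camera_info(n);f=210/np.tan(np.radians(c['fovy'])/2)
    d=(np.array(p,float)-[c['cx'],c['cy']])/f;u=d.copy()
    for _ in range(20):u=d/(1+c['k1']*(u@u))
    v=np.r_[u,1]
    if n=='wrist':
        T=c['tool_from_camera'];R=Ro.from_rotvec(obs['orientation']).as_matrix()
        o=R@T[:3,3]+obs['ee_pos'];v=R@T[:3,:3]@v
    else: o=-c['R'].T@c['t'];v=c['R'].T@v
    return o,v/np.linalg.norm(v)
def tri(rs):
    A=sum(np.eye(3)-np.outer(v,v) for o,v in rs);b=sum((np.eye(3)-np.outer(v,v))@o for o,v in rs)
    X=np.linalg.solve(A,b);return X,[np.linalg.norm(np.cross(X-o,v)) for o,v in rs]
def atz(r,z): o,v=r;return o+v*(z-o[2])/v[2]
E
python3 - <<'E'
from geo import *
np.set_printoptions(precision=4,suppress=True)
print("cap top",tri([ray('top',(177.7,257.7)),ray('side',(314.5,270.7))]))
print("pan",tri([ray('top',(396,264)),ray('side',(326.7,171.5))]))
print("cap@.149",atz(ray('top',(177.7,257.7)),.149),atz(ray('side',(314.5,270.7)),.149))
print("jar,mill,glass",atz(ray('top',(275,225)),.1),atz(ray('top',(316,226)),.09),atz(ray('top',(294,173)),.1))
print("big cap",atz(ray('top',(232,240)),.03),"valve",atz(ray('top',(178.3,222.5)),.132))
for p in((462,252),(510,230),(538,275),(481,297)):pass
E
```

```text
cap top (array([0.5487, 0.3324, 0.1417]), [np.float64(0.0016536300285973193), np.float64(0.0016536300285973139)])
pan (array([ 0.5203, -0.2961,  0.0618]), [np.float64(0.001906711389405025), np.float64(0.0019067113894049234)])
cap@.149 [0.5497 0.3308 0.149 ] [0.5473 0.3405 0.149 ]
jar,mill,glass [0.642  0.0598 0.1   ] [ 0.6377 -0.0601  0.09  ] [ 0.7964 -0.0003  0.1   ]
big cap [0.6097 0.1906 0.03  ] valve [0.6507 0.3337 0.132 ]
```

Emit:
carry_out:
  moves:
    - [[0.62, -0.79, -0.036], 0, 70]
    - [[0.62, -0.79, -0.036], 0, 70]
    - [[0.62, -0.79, -0.036], 0, 70]
    - [[0.62, -0.79, -0.036], 0, 70]
    - [[0.62, -0.79, -0.036], 0, 70]
    - [[0.62, -0.79, -0.036], 0, 70]
    - [[0.62, -0.79, -0.036], 0, 70]
    - [[0.62, -0.79, -0.036], 0, 70]
    - [[0.62, -0.79, -0.036], 0, 70]
    - [[0.62, -0.79, -0.036], 0, 70]
    - [[0.62, -0.79, -0.036], 0, 70]
    - [[0.62, -0.79, -0.036], 0, 70]
    - [[0.62, -0.79, -0.036], 0, 70]
    - [[0.62, -0.79, -0.036], 0, 70]
    - [[0.62, -0.79, -0.036], 0, 70]
    - [[0.62, -0.79, -0.036], 0, 70]
    - [[0.62, -0.79, -0.036], 0, 70]
    - [[0.62, -0.79, -0.036], 0, 70]
    - [[0.62, -0.79, -0.036], 0, 70]
    - [[0.62, -0.79, -0.036], 0, 70]

```text
time_s: 2.6
ee_pos: [0.5489, 0.3341, 0.2502]
orientation: [3.109, 0.446, -0.001]
contact_force: [1.2, -0.2, 0.8]
opening: 0.764
finger_force: 0.0
```

Emit:
carry_out:
  moves:
    - [[0, 0, 0], -0.18, 70]
    - [[0, 0, 0], -0.18, 70]
    - [[0, 0, 0], -0.18, 70]
    - [[0, 0, 0], -0.18, 70]
    - [[0, 0, 0], -0.18, 70]
    - [[0, 0, 0], -0.18, 70]
    - [[0, 0, 0], -0.18, 70]
    - [[0, 0, 0], -0.18, 70]
    - [[0, 0, 0], -0.18, 70]
    - [[0, 0, 0], -0.18, 70]
    - [[0, 0, 0], 0, 70]
    - [[0, 0, 0], 0, 70]

```text
time_s: 4.1
ee_pos: [0.5485, 0.3325, 0.2504]
orientation: [-1.589, -2.71, 0.001]
contact_force: [0.2, 0.3, 0.4]
opening: 0.765
finger_force: 0.0
```

```bash
python3 - <<'E'
from geo import *
o=bot.get_obs();print(o['time_s'],o['qpos'],o['ee_pos'],o['orientation'],o['opening'],o['contact_force'])
im=bot.capture('wrist')[:,:,::-1];cv2.imwrite('pics/w1.png',im)
h=cv2.cvtColor(np.ascontiguousarray(im),cv2.COLOR_BGR2HSV);m=((abs(h[...,0].astype(int)-110)<14)&(h[...,1]>110)&(h[...,2]>50)).astype(np.uint8)
n,l,st,ce=cv2.connectedComponentsWithStats(m)
for i in range(1,n):
    if st[i,4]>100:print(st[i],ce[i],atz(ray('wrist',ce[i],o),.149))
E
```

```text
4.1 [5.42555539e-01 3.48844798e-01 1.55777217e+00 5.11109739e-05
 1.23537613e+00 3.25757937e-02] [0.54854909 0.33249683 0.2503585 ] [-1.58919101e+00 -2.70972475e+00  5.16432076e-04] 0.7647248718543259 [0.21001164 0.34949861 0.35812296]
[327  68  30  30 632] [341.32120253  82.91455696] [0.53848502 0.4438707  0.149     ]
[ 256  174   54   59 2368] [282.23099662 202.97888514] [0.54574669 0.33894392 0.149     ]
[ 244  261   52   61 2449] [270.30093916 291.29358922] [0.57766222 0.25951781 0.149     ]
```

View pics/w1.png

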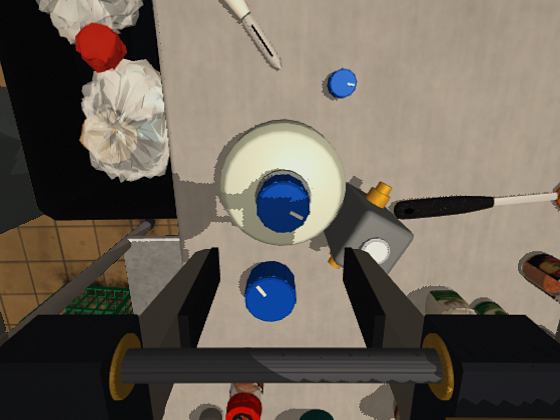

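The wrist view shows the cap blob over columns 256–310 and rows 174–233, so the top-face centre is at about (283,207). The valve head is at lower right, outside the fingers' footprint.

```bash
python3 - <<'E'
from geo import *
np.set_printoptions(precision=4,suppress=True)
o=bot.get_obs();w=ray('wrist',(283,207),o)
print(atz(w,.149),atz(ray('wrist',(283,206),o),.149))
X,e=tri([w,ray('top',(177.7,257.7)),ray('side',(314.5,270.7))]);print(X,e,tri([w,ray('top',(177.7,257.7))]))
R=Ro.from_rotvec(o['orientation']).as_matrix();print(R)
# refine: offset in tool
print(R.T@(np.array([X[0],X[1],.118])-o['ee_pos'])/.05)
E
```

```text
[0.5481 0.3362 0.149 ] [0.5477 0.3369 0.149 ]
[0.5489 0.3331 0.1417] [np.float64(0.0011416561439147254), np.float64(0.0016969793981167017), np.float64(0.0018577288964496989)] (array([0.5503, 0.3331, 0.1371]), [np.float64(0.00040955192629815544), np.float64(0.0004095519262979512)])
[[-0.4888  0.8724 -0.0003]
 [ 0.8724  0.4888 -0.0002]
 [-0.     -0.0003 -1.    ]]
[0.0081 0.0125 2.6479]
```

Emit:
carry_out:
  moves:
    - [[0.01, 0, 0.5], 0, 70]
    - [[0.01, 0, 0.5], 0, 70]
    - [[0, 0, 0.3], 0, 70]
    - [[0, 0, 0], 0, 70]

```text
time_s: 4.65
ee_pos: [0.5476, 0.3331, 0.1846]
orientation: [-1.585, -2.712, 0.003]
contact_force: [-0.5, 0.5, 0.1]
opening: 0.76
finger_force: 0.0
```

```bash
python3 - <<'E'
from geo import *
o=bot.get_obs();print(o['time_s'],o['ee_pos'],o['orientation'],o['contact_force'])
im=bot.capture('wrist')[:,:,::-1]
cv2.imwrite('pics/w2.png',cv2.resize(im[150:300,190:390],(800,600),interpolation=cv2.INTER_CUBIC))
E
```

```text
4.65 [0.54763943 0.33307483 0.18459545] [-1.58467458 -2.71152644  0.00277258] [-0.45261151  0.51413571  0.13733694]
```

View pics/w2.png

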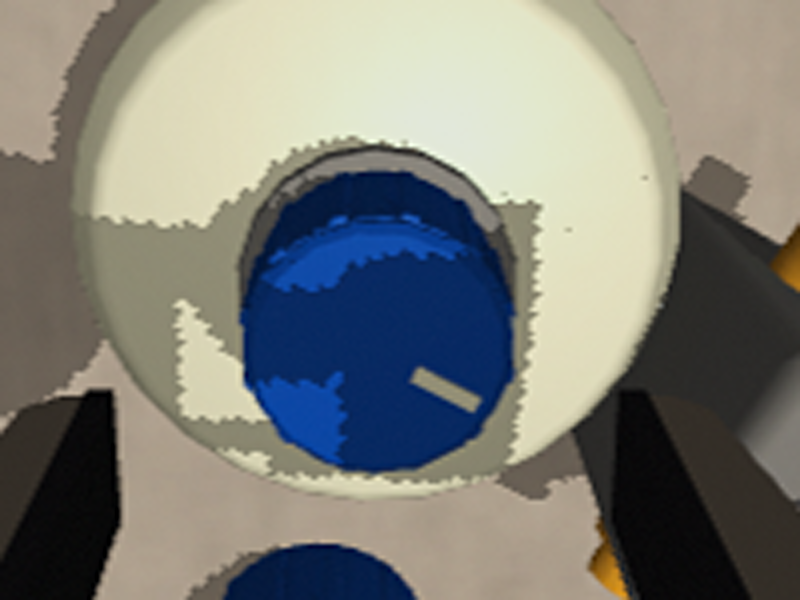

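The close crop shows the cap's top disc over crop columns 245–513 and rows 218–470. That puts its centre at (284.8,236.2) in the full image, with an apparent diameter of about 67 px.

```bash
python3 - <<'E'
from geo import *
np.set_printoptions(precision=4,suppress=True)
o=bot.get_obs();w=ray('wrist',(284.6,236),o)
for z in(.149,.142):print(atz(w,z))
o1=dict(orientation=np.array([-1.58919101e+00,-2.70972475e+00,5.16432076e-04]),ee_pos=np.array([0.54854909,0.33249683,0.2503585]))
w1=ray('wrist',(283,207),o1)
print(tri([w,w1]),tri([w,ray('top',(177.7,257.7))]),tri([w,ray('side',(314.5,270.7))]))
X,e=tri([w,w1,ray('top',(177.7,257.7)),ray('side',(314.5,270.7))]);print(X,e)
a=atz(ray('wrist',(251.3,236),o),.149);b=atz(ray('wrist',(318.3,236),o),.149);print("diam@.149",np.linalg.norm(a-b))
R=Ro.from_rotvec(o['orientation']).as_matrix();print(o['ee_pos'],R.T@(atz(w,.147)-o['ee_pos'])/.05,R.T@(X-o['ee_pos'])/.05)
E
```

```text
[0.5487 0.3368 0.149 ]
[0.5501 0.3344 0.142 ]
(array([0.5488, 0.3358, 0.1469]), [np.float64(0.0004474006265020729), np.float64(0.0004474006265019186)]) (array([0.5508, 0.333 , 0.138 ]), [np.float64(0.00015281775709189083), np.float64(0.00015281775709185156)]) (array([0.5482, 0.3361, 0.1456]), [np.float64(0.0011857286654818825), np.float64(0.001185728665481884)])
[0.5492 0.3335 0.1417] [np.float64(0.0012950305436464846), np.float64(0.0007501777436664318), np.float64(0.001682712093443438), np.float64(0.002200595953659764)]
diam@.149 0.04461695406873008
[0.5482 0.3334 0.1856] [0.0385 0.042  0.7726] [-0.0085  0.0178  0.8776]
```

Emit:
carry_out:
  moves:
    - [[0.02, 0.03, 0.4], 0, 66]
    - [[0, 0, 0.4], 0, 66]
    - [[0, 0, 0.3], 0, 66]
    - [[0, 0, 0.2], 0, 66]
    - [[0, 0, 0], 0, 66]

```text
time_s: 5.32
ee_pos: [0.5485, 0.3347, 0.1196]
orientation: [-1.583, -2.712, 0.002]
contact_force: [0.4, 0.1, -0.4]
opening: 0.718
finger_force: 0.0
```

Emit:
carry_out:
  moves:
    - [[0, 0, 0], 0, 30]
    - [[0, 0, 0], 0, 30]
    - [[0, 0, 0], 0, 30]
    - [[0, 0, 0], 0, 30]

```text
time_s: 5.82
ee_pos: [0.5494, 0.3353, 0.1212]
orientation: [1.584, 2.713, 0.002]
contact_force: [-1.3, -0.5, 4.4]
opening: 0.495
finger_force: 30.0
```

```bash
python3 - <<'E'
from geo import *
o=bot.get_obs();print(o)
E
```

```text
{'time_s': 5.825, 'qpos': array([5.45600805e-01, 4.76269211e-01, 1.67037188e+00, 1.76889504e-05,
       9.93859849e-01, 3.16314394e-02]), 'dq': array([ 1.24954542e-03,  2.58630847e-04, -9.72996878e-04,  4.17950491e-06,
       -9.11898812e-04,  2.62544319e-03]), 'joint_efforts': array([ 3.24821519e-02, -6.16511822e+01, -2.85193741e+01,  6.57657743e-02,
       -1.26283262e-01, -1.04366010e-02]), 'ee_pos': array([0.5493586 , 0.33525936, 0.12124553]), 'orientation': array([1.58363457e+00, 2.71265858e+00, 1.51843247e-03]), 'contact_force': array([-1.3405274 , -0.45714696,  4.44379714]), 'wrist_torque': array([-0.10296463, -0.06705461, -0.04901332]), 'finger_force': 30.0012292759493, 'opening': 0.4949996180099537}
```

Emit:
carry_out:
  moves:
    - [[0, 0, 0], 0.06, 30]
    - [[0, 0, 0], 0.06, 30]
    - [[0, 0, 0], 0.06, 30]
    - [[0, 0, 0], 0, 30]

```text
time_s: 6.32
ee_pos: [0.5493, 0.3348, 0.1213]
orientation: [1.822, 2.559, 0.0]
contact_force: [-0.9, -2.5, 6.3]
opening: 0.499
finger_force: 30.0
```

```bash
python3 - <<'E'
from geo import *
o=bot.get_obs();print([o[k] for k in('time_s','qpos','ee_pos','contact_force','wrist_torque','opening')])
E
```

```text
[6.325, array([ 5.45374899e-01,  4.76126890e-01,  1.67054060e+00, -6.39755225e-04,
        9.94412290e-01,  2.12346688e-01]), array([0.54929064, 0.33481634, 0.12127237]), array([-0.9375967 , -2.51019581,  6.29189102]), array([-0.40243944,  0.01738049,  0.07712068]), 0.49860165079983615]
```

Emit:
carry_out:
  moves:
    - [[0, 0, 0], 0.06, 30]
    - [[0, 0, 0], 0.06, 30]
    - [[0, 0, 0], 0, 30]

```text
time_s: 6.7
ee_pos: [0.5492, 0.3349, 0.1213]
orientation: [1.969, 2.446, 0.0]
contact_force: [-1.3, -1.6, 5.8]
opening: 0.499
finger_force: 30.0
```

```bash
python3 - <<'E'
from geo import *
o=bot.get_obs();print([o[k] for k in('time_s','qpos','ee_pos','contact_force','wrist_torque','opening')])
E
```

```text
[6.7, array([ 5.45705820e-01,  4.76151619e-01,  1.67054073e+00, -8.90997695e-04,
        9.94352993e-01,  3.30968408e-01]), array([0.54923362, 0.33494221, 0.12125647]), array([-1.28481438, -1.6356832 ,  5.82248476]), array([-0.27944977,  0.05015188,  0.85885437]), 0.49869213200357815]
```

The torque jumped to 0.86 N·m at about 15°, so that is the hard stop. I'll turn it the other way.

Emit:
carry_out:
  moves:
    - [[0, 0, 0], -0.15, 30]
    - [[0, 0, 0], -0.15, 30]
    - [[0, 0, 0], -0.15, 30]
    - [[0, 0, 0], -0.15, 30]
    - [[0, 0, 0], -0.15, 30]
    - [[0, 0, 0], -0.15, 30]
    - [[0, 0, 0], -0.15, 30]
    - [[0, 0, 0], -0.15, 30]
    - [[0, 0, 0], 0, 30]

```text
time_s: 7.82
ee_pos: [0.5495, 0.3353, 0.1212]
orientation: [0.247, 3.131, 0.001]
contact_force: [-0.0, 0.7, 6.2]
opening: 0.5
finger_force: 30.0
```

```bash
python3 - <<'E'
from geo import *
o=bot.get_obs();print([o[k] for k in('time_s','qpos','ee_pos','contact_force','wrist_torque','opening')])
E
```

```text
[7.825, array([ 5.45603857e-01,  4.76370678e-01,  1.67026208e+00,  3.87814162e-05,
        9.93674845e-01, -8.67686122e-01]), array([0.54945973, 0.33533048, 0.12122237]), array([-0.04584495,  0.72081073,  6.17311888]), array([ 0.02596544, -0.08237246,  0.04299972]), 0.5004083498321097]
```

Emit:
carry_out:
  moves:
    - [[0, 0, 0], -0.14, 30]
    - [[0, 0, 0], -0.14, 30]
    - [[0, 0, 0], -0.14, 30]
    - [[0, 0, 0], 0, 30]

```text
time_s: 8.32
ee_pos: [0.5495, 0.3353, 0.1212]
orientation: [-0.409, 3.114, 0.001]
contact_force: [-0.3, -0.2, 6.6]
opening: 0.497
finger_force: 30.0
```

```bash
python3 - <<'E'
from geo import *
o=bot.get_obs();print([o[k] for k in('time_s','qpos','ee_pos','contact_force','wrist_torque','opening')])
im=bot.capture('wrist')[:,:,::-1];cv2.imwrite('pics/w3.png',im)
E
```

```text
[8.325, array([ 5.45561783e-01,  4.76356244e-01,  1.67026539e+00,  4.48236942e-05,
        9.93702417e-01, -1.28662996e+00]), array([0.54946463, 0.33530391, 0.12123038]), array([-0.26048723, -0.23596311,  6.64192438]), array([ 0.04937   , -0.13397909,  0.10947459]), 0.49736415208561846]
```

View pics/w3.png

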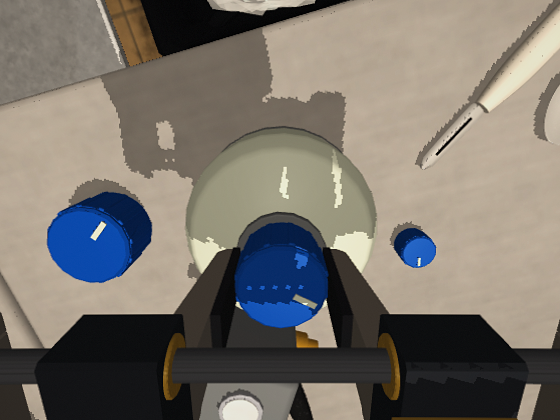

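The mark still sits at the same place relative to the fingers, at (305,301), and the valve head has swung to the bottom of the image. The cap has turned with the gripper by about 75°, so I'll lift.

Emit:
carry_out:
  moves:
    - [[0, 0, -0.1], 0, 30]
    - [[0, 0, -0.1], 0, 30]
    - [[0, 0, -0.1], 0, 30]
    - [[0, 0, -0.1], 0, 30]
    - [[0, 0, 0], 0, 30]

```text
time_s: 9.0
ee_pos: [0.5493, 0.3352, 0.1412]
orientation: [-0.412, 3.114, 0.001]
contact_force: [-0.4, 0.2, -0.6]
opening: 0.497
finger_force: 30.0
```

Emit:
carry_out:
  moves:
    - [[0, 0, -0.3], 0, 30]
    - [[0, 0, -0.4], 0, 30]
    - [[0, 0, -0.4], 0, 30]
    - [[0, 0, -0.2], 0, 30]

```text
time_s: 9.5
ee_pos: [0.5497, 0.3355, 0.208]
orientation: [-0.412, 3.112, 0.002]
contact_force: [-0.8, -0.6, -0.6]
opening: 0.5
finger_force: 30.0
```

Emit:
carry_out:
  moves:
    - [[0.12, -0.37, 0], 0, 30]
    - [[0.24, -0.75, 0], 0, 30]
    - [[0.24, -0.75, 0], 0, 30]
    - [[0.24, -0.75, 0], 0, 30]
    - [[0.24, -0.75, 0], 0, 30]
    - [[0.24, -0.75, 0], 0, 30]
    - [[0.24, -0.75, 0], 0, 30]
    - [[0.24, -0.75, 0], 0, 30]
    - [[0.24, -0.75, 0], 0, 30]
    - [[0.24, -0.75, 0], 0, 30]
    - [[0.24, -0.75, 0], 0, 30]
    - [[0.24, -0.75, 0], 0, 30]
    - [[0.24, -0.75, 0], 0, 30]
    - [[0.24, -0.75, 0], 0, 30]
    - [[0.24, -0.75, 0], 0, 30]
    - [[0.24, -0.75, 0], 0, 30]
    - [[0.12, -0.37, 0], 0, 30]
    - [[0, 0, 0], 0, 30]
    - [[0, 0, 0], 0, 30]
    - [[0, 0, 0], 0, 30]

```text
time_s: 12.0
ee_pos: [0.5197, -0.2926, 0.2056]
orientation: [0.414, -3.114, -0.001]
contact_force: [0.1, -1.5, -1.3]
opening: 0.499
finger_force: 30.0
```

```bash
python3 - <<'E'
from geo import *
o=bot.get_obs();print([o[k] for k in('time_s','dq','ee_pos','orientation','opening','finger_force')])
cv2.imwrite('pics/f.png',np.vstack([cv2.resize(bot.capture(n)[:,:,::-1],(400,300)) for n in('wrist','side')]))
E
```

```text
[12.0, array([-0.00149807,  0.00058921, -0.00534693, -0.00322134, -0.00144808,
       -0.00288476]), array([ 0.51966932, -0.29256115,  0.20559826]), array([ 4.14174602e-01, -3.11408869e+00, -5.10536944e-04]), 0.4987830038586817, 29.99967897310853]
```

View pics/f.png

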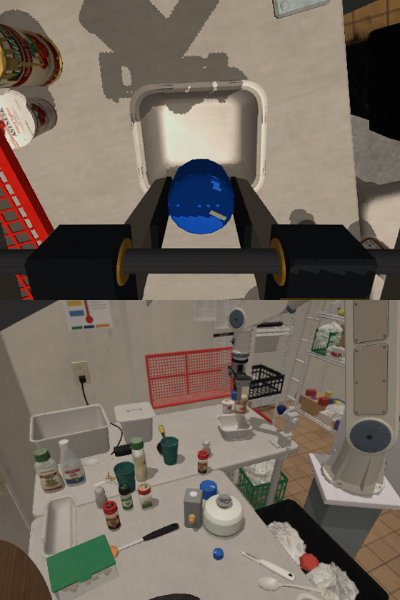

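The wrist view shows the cap held level over the pan, whose rim middle is at about (280,190) in full-image pixels. I'll check that position and hand in if it's centred.

```bash
python3 - <<'E'
from geo import *
o=bot.get_obs();p=atz(ray('wrist',(280,190),o),.07);d=np.linalg.norm(p[:2]-o['ee_pos'][:2]);print(p,d)
if d<.025: print(bot.close_job())
E
```

```text
[ 0.51035415 -0.29632514  0.07      ] 0.010048381902516956
the job is handed in; nothing more can be done
None
```

The job is handed in: the cap came off the softener's neck and is held level in the gripper about 10 mm from the pan's middle, underside roughly 0.2 m up; I have no verdict back from the judge.

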